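# Hold a shadow-box frame flush on the sloped mounting plate

## Robot

A 6-joint arm with a two-finger parallel gripper is mounted at the origin on the work surface. World frame = base frame: x ahead of the robot, y to its left, z up, the work surface at z = 0. Lengths are in m, angles in rad, forces in N, time in s.
With the tool pointing down it reaches from about 0.3 to 0.875 m from the base axis. Payload 6.4 kg.
Tool frame: the origin (TCP) lies on the centre line of the jaws, within the pads' length; the fingertips stand 17 mm ahead of it and the grasp point (between the pads) lies 2 mm behind it; z points along the fingers, x is the direction in which the jaws open and shut, and the axes are right-handed (so a half turn about z gives the same grasp; the last joint's range is limited). The gripper opens to 85 mm and grips with 20 to 120 N. Pads are 22 mm wide; open, the fingers measure 114 mm over their backs; the gripper's body (76 mm by 85 mm) begins 54 mm behind the grasp point. The pads swing forward as they close: fully open they stand 13 mm farther back than shut.
Start: joints at [-1.32, 0.181, 1.607, -0, 1.354, -0.206], TCP at [0.254, -0.516, 0.248] pointing down, gripper open.
Joint ranges: [-2.99, 2.99], [-0.89, 2.07], [0.3, 2.58], [-1.14, 4.28], [0, 2.63], [-3.12, 3.12]. Speed limits (rad/s): [2.57, 2.57, 3.01, 3.14, 3.14, 3.14].

## Interface

Orientations are given as a unit quaternion [w, x, y, z].
In Python, from bench import ctrl gives the robot as it stands.
- The arm moves only by the tool servo_tool, never from a script. Its argument "increments" is text: rows parted by semicolons, each of 5 numbers parted by spaces: the shift along the tool's x, y, z in cm, then the turn about the tool's z in rad, then the opening, from 0 (shut) to 1 (fully open). In form: dx dy dz yaw gripper; .... A call has 1 to 10 rows; each row shifts and turns the commanded pose from where the row before left it, along the tool's axes as they then stand; what a row does not reach is not made up. A row lasts 1/8 s, in which the tool goes at most 62.5 mm and 10.7 degrees, less where a joint would pass 70% of its speed; a pose out of reach is approached as far as the arm can. A call is refused whole if a number of a shift passes 6.25 or a number of a turn 0.188, either way. A call with a gripper value outside its range is refused whole. The fingers move at their own pace and stop on an object; the grip force is fixed at half the most. Time passes only in rows, so rows that do not move let the fingers close. It gives the time, the measured TCP pose, the force and the opening at its end, in the units of the state.
- ctrl.get_obs(): the state, without advancing time (a new reading comes with each control period).
- ctrl.camera(name): name is "scene" or "top" or "wrist"; returns (picture, depth): 384x512x3 uint8, red, green, blue; 384x512 float32, m along the optical axis (not along the pixel's ray), 0 where there is no reading.
- ctrl.camera_params(name): a dict with "mtx" (3x3 intrinsics, pixels), "distortion" ([k1, k2, p1, p2, k3] as OpenCV has them; the pictures are not rectified), "position" and "attitude" of the camera in the world; the wrist camera has in their place "tool_from_camera" (4x4, takes a point from camera to tool coordinates, whose origin is the TCP and whose axes are the tool frame's). Camera axes: x right, y down, z forward; pixel columns grow to the right and rows downward; lengths in m; the calibration is good to about 2 mm. A picture is of the moment at which its call begins: read the wrist's pose just before it. camera_params takes no time and is no camera call.
- ctrl.hand_in(): hands the job in, once; it reports no verdict.
The state is a dict: "time_s": time; "q": joint angles; "dq": joint speeds; "joint_efforts": joint torques, N m; "eef_pos": TCP position; "eef_rot": TCP orientation; "wrist_force": force on the tool from outside, world axes, zero at the start; "torque": the same for the moment, N m; "opening": opening from 0.0 (shut) to 1.0 (fully open).
Only numpy, scipy, OpenCV 4.12 (cv2) and the standard library are available. Lean on these libraries where they do the work, as an engineer would, in place of code of your own. Each camera call takes 0.05 s, during which the arm holds its last target.

## Task

Take the black marker out of the hole in front of the tilted mounting stand and leave it standing in the white tool cup, so that the stand is clear. Then pick up the light-wood picture frame, lay it by its back on the blue sloped plate inside the white outline (lengthwise up the slope), tilted so that it sits flush, and press it in so that the sprung plate gives about half of its travel. Finish while still gripping the frame and pressing it there; do not let go, do not change the stand's tilt, and leave the dark frame, jar, tape and scissors where they are.

Things in the scene. Friction and masses are not known exactly. Their poses are not given: they have to be found in the camera images.
- marker_center (a point): Centre of the marker: a black round pen with a red cap, 14 mm in diameter and 150 mm long, 30 g. z axis along the pen, cap end up. It starts upright, its lower 30 mm in a 16 mm wide hole in the low front block (top 40 mm above the table) of the stand, its top 160 mm above the table; the hole is on the stand's centre line, 73 to 85 mm (level distance) downhill of the plate's centre, right in front of the slope.
- marker_foot (a point): Centre of the lower end of the marker, 75 mm below its centre when it stands.
- cup: White ceramic tool cup, loose, empty, 350 g, 85 mm tall, 58 mm across at the rim, walls 4 mm, floor 5 mm thick; it narrows somewhat towards the foot. Origin at the centre of its underside, z up. The marker may lean against its wall.
- frame_center (a point): Centre of the light-wood picture frame (glazed shadow box with a white ground and red rosettes), loose, lying on its back on the table: 90 mm long (x axis), 56 mm wide (y axis), 34 mm deep (z axis, out of the picture). About 180 g. Solid to the touch on every side; grip it across its 56 mm width.
- frame_back (a point): Centre of the flat back (underside) of the light-wood frame, 17 mm below its centre; same axes.
- dark_frame_center (a point): Centre of the dark-brown frame of the same shape and size; not used, leave it where it is. The two frames may have changed places.
- plate_face (a point): Centre of the upper face of the blue sprung plate of the stand: 112 mm (x axis, up the slope) by 106 mm (y axis, level, to the left seen from below), z axis out of the face. A white outline 90 by 56 mm (long side along x), centred here, shows where the frame goes. The face slopes down towards the robot, 12 to 27 degrees from level; the stand is fixed to the table in a varying place and yaw. This point is 88 to 101 mm above the table.
- tilt (a joint): Tilt of the stand's bed and plate from level, rad. A stiff friction hinge along the low edge, 6 N m: it must stay as it is.
- plate (a joint): How far the blue plate is pressed in along its normal, m: 0 free, 0.012 at its stop. Spring of 1000 N/m with 1.5 N preload, so half travel (0.006) takes about 7.5 N; the plate cannot tilt by itself.
- bed_edge (a point): Middle of the raised far edge of the stand's aluminium bed under the plate; moves only if the tilt is changed.
- jar_mid (a point): Middle of a paste jar with a green lid, 60 mm across, 70 mm tall; leave it.
- tape_mid (a point): Roll of yellow tape lying flat, 90 mm across, 20 mm high (point 5 mm above the table, on its axis); leave it.
- scissors_mid (a point): Scissors with red handles lying flat, about 155 mm long, 9 mm high; leave them.

How it is judged:
By the outcome, as a careful person would: the job done as asked, in the order asked, and still so for the second after the job is handed in, while the arm keeps its last pose, push and grip.
It also fails if it takes over 54 s, if anything falls off the work surface, if the arm or the gripper's body presses on something with over 40 N, if the wrist force passes 120 N, or if a joint passes its speed limit or range.

## Working session

There is one attempt and no reset: what is moved stays moved. The work goes in short steps, Python scripts to look and compute and a tool call to move; the robot and the scene stay as the last step left them, time stands still between calls to the robot, and variables do not carry over. Pictures are saved under pics/ and viewed, and the job is handed in when it is done.

Besides the shell and the picture viewer there is one more tool, called after ">>>" by a JSON object that holds its "name" and its "arguments", one argument or row to a line. servo_tool: Moves the arm, as the interface text tells. Its arguments: {"type":"object","properties":{"increments":{"type":"string"}},"required":["increments"]}

```bash
ls -la; mkdir -p pics; python3 - <<'E'
from bench import ctrl
import cv2,json
o=ctrl.get_obs();print(o)
for n in ["scene","top","wrist"]:
    p,d=ctrl.camera(n)
    cv2.imwrite(f"pics/{n}0.png",p[:,:,::-1])
    import numpy as np; np.save(f"pics/{n}0.npy",d); np.save(f"pics/{n}0_rgb.npy",p)
    print(n,ctrl.camera_params(n))
E
```

```text
total 12
drwxr-xr-x  3 agent agent 4096 Dec  6 16:27 .
drwxr-xr-x 23 root  root  4096 Dec  6 16:27 ..
drwxr-xr-x  2 agent agent 4096 Dec  6 16:27 pics
{'time_s': 0.0, 'q': array([-1.32028262e+00,  1.81498371e-01,  1.60803150e+00,  6.90946369e-06,
        1.35376550e+00, -2.06309732e-01]), 'dq': array([-1.80120120e-04,  7.80854072e-04,  6.99406538e-04, -3.47026697e-04,
       -1.22061272e-03,  7.34673054e-05]), 'joint_efforts': array([-8.50841916e-04, -4.44869006e+01, -3.51337552e+01, -3.89834213e-04,
        9.13171767e-03,  2.68757091e-06]), 'eef_pos': array([ 0.25351271, -0.5155162 ,  0.24739675]), 'eef_rot': array([-5.90988202e-04,  8.48851318e-01, -5.28630982e-01, -6.12827879e-04]), 'wrist_force': array([-0.13528745, -0.0779441 , -0.22627826]), 'torque': array([0.00021807, 0.0128566 , 0.02449439]), 'opening': 0.9986447453311807}
scene {'mtx': array([[404.15270838,   0.        , 256.63644138],
       [  0.        , 404.15270838, 195.26111561],
       [  0.        ,   0.        ,   1.        ]]), 'distortion': array([-0.11273543,  0.        ,  0.        ,  0.        ,  0.        ])
[... 441 characters left out ...]
12218]), 'attitude': array([ 0.02754574, -0.70364343,  0.70932299, -0.03143334])}
wrist {'mtx': array([[297.60948114,   0.        , 255.35296116],
       [  0.        , 297.60948114, 189.37960295],
       [  0.        ,   0.        ,   1.        ]]), 'distortion': array([-0.05453945,  0.        ,  0.        ,  0.        ,  0.        ]), 'tool_from_camera': array([[ 9.99998203e-01,  8.31527493e-04, -1.70375708e-03,
         7.15259731e-04],
       [-3.50892728e-04,  9.64332034e-01,  2.64695306e-01,
        -6.66693550e-02],
       [ 1.86308895e-03, -2.64694233e-01,  9.64330593e-01,
        -1.25317212e-01],
       [ 0.00000000e+00,  0.00000000e+00,  0.00000000e+00,
         1.00000000e+00]])}
```

View pics/scene0.png

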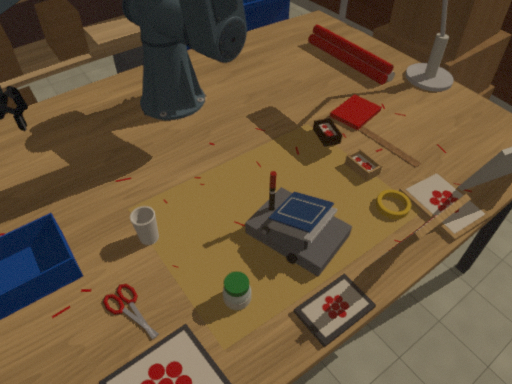

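View pics/top0.png

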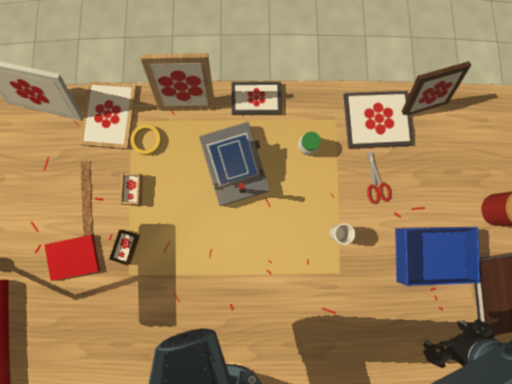

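View pics/wrist0.png

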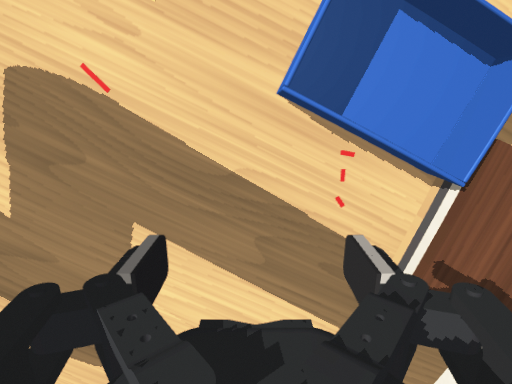

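The top view (up = +x, left = +y) shows the stand's blue plate at about (235,158), the marker cap at (241,187) and the cup at (344,234). The light frame is at (132,189), with the dark one at (124,246). Next I'll measure these with masks.

```bash
cat > h.py <<'E'
import numpy as np, cv2
from scipy.spatial.transform import Rotation as R
from bench import ctrl
def rot(q): return R.from_quat([q[1],q[2],q[3],q[0]]).as_matrix()
class Cam:
    def __init__(s,n,obs=None):
        p=ctrl.camera_params(n); s.K=p['mtx']; s.D=np.array(p['distortion'])
        if n=='wrist':
            T=p['tool_from_camera']; Rt=rot(obs['eef_rot']); s.R=Rt@T[:3,:3]; s.t=obs['eef_pos']+Rt@T[:3,3]
        else: s.R=rot(p['attitude']); s.t=p['position']
    def ray(s,px):
        px=np.asarray(px,float).reshape(-1,1,2)
        u=cv2.undistortPoints(px,s.K,s.D).reshape(-1,2)
        return np.c_[u,np.ones(len(u))]
    def plane(s,px,z):
        d=s.ray(px)@s.R.T; k=(z-s.t[2])/d[:,2]; return s.t+d*k[:,None]
    def pts(s,px,depth):
        px=np.asarray(px).reshape(-1,2); z=depth[px[:,1].astype(int),px[:,0].astype(int)]
        return (s.ray(px)*z[:,None])@s.R.T+s.t
    def proj(s,P):
        r,_=cv2.Rodrigues(s.R.T); return cv2.projectPoints(np.asarray(P,float).reshape(-1,3),r,-s.R.T@s.t,s.K,s.D)[0].reshape(-1,2)
def mask(rgb,lo,hi):
    h=cv2.cvtColor(rgb,cv2.COLOR_RGB2HSV); return cv2.inRange(h,np.array(lo),np.array(hi))
def red(rgb): return mask(rgb,(0,120,60),(8,255,255))|mask(rgb,(172,120,60),(180,255,255))
def px_of(m,box=None):
    m=m.copy()
    if box:
        k=np.zeros_like(m);k[box[1]:box[3],box[0]:box[2]]=1;m=m*k
    y,x=np.nonzero(m);return np.c_[x,y]
E
python3 - <<'E'
from h import *
for n in ["scene","top"]:
    p=np.load(f"pics/{n}0_rgb.npy")
    b=dict(scene=(230,150,430,290),top=(100,100,370,270))[n]
    c=p[b[1]:b[3],b[0]:b[2]]
    f=min(800/c.shape[1],600/c.shape[0])
    cv2.imwrite(f"pics/{n}0z.png",cv2.resize(c,None,fx=f,fy=f,interpolation=2)[:,:,::-1]);print(f)
p=np.load("pics/top0_rgb.npy");d=np.load("pics/top0.npy");C=Cam("top")
# blue plate points
b=px_of(mask(p,(95,60,30),(130,255,255)),(190,115,280,205))
P=C.pts(b,d);print("blue",len(b),P.mean(0),P.min(0),P.max(0))
c=P.mean(0);u,s,v=np.linalg.svd(P-c,full_matrices=False);print("normal",v[2],s, "tilt deg",np.degrees(np.arccos(abs(v[2][2]))))
m=px_of(red(p),(230,175,252,197));Q=C.pts(m,d);print("cap",len(m),Q.mean(0),Q[:,2])
w=px_of(mask(p,(0,0,150),(180,60,255)),(325,215,365,255));Q=C.pts(w,d);k=Q[:,2]>0.075;print("cup",Q[k].mean(0),Q[k].min(0),Q[k].max(0),k.sum())
S=np.load("pics/scene0_rgb.npy");ds=np.load("pics/scene0.npy");CS=Cam("scene")
b=px_of(mask(S,(95,60,30),(130,255,255)),(260,180,345,245))
P=CS.pts(b,ds);print("blue",len(b),P.mean(0))
c=P.mean(0);u,s,v=np.linalg.svd(P-c,full_matrices=False);print("normal",v[2],s,np.degrees(np.arccos(abs(v[2][2]))))
m=px_of(red(S),(262,165,285,190));Q=CS.pts(m,ds);print("cap",len(m),Q.mean(0),Q.max(0))
E
```

```text
4.0
2.962962962962963
blue 1115 [ 0.69552916 -0.02452641  0.09542391] [ 0.51706125 -0.08612841  0.07399041] [0.75458628 0.03829905 1.10712218]
normal [-0.9001928   0.42057976 -0.11298492] [1.78961011 1.03396156 0.92403667] tilt deg 83.51258819064306
cap 37 [ 0.61494268 -0.04538843  0.14618774] [0.04150619 0.15630039 0.15916378 0.16141227 0.03371274 0.03998947
 0.15856013 0.16030527 0.161365   0.15994743 0.15910555 0.16041955
 0.16021531 0.1625946  0.16230756 0.16030083 0.16047188 0.15846707
 0.15966559 0.15825817 0.16072423 0.15976859 0.16029546 0.16282449
 0.16035235 0.15741685 0.16345303 0.15917228 0.15128269 0.16299449
 0.16255615 0.15512914 0.13924246 0.13809733 0.14021403 0.12916219
 0.11219183]
cup [ 0.48962433 -0.31839247  0.1111106 ] [ 0.46522295 -0.34986494  0.07547682] [ 0.51706125 -0.06508343  1.10712218] 72
blue 1176 [ 0.69708039 -0.02699464  0.09444411]
normal [ 0.49243509 -0.082849   -0.86639698] [1.3300655  1.06458201 0.47387117] 29.95739323859778
cap 70 [ 0.61715051 -0.04869352  0.14737646] [ 0.62098178 -0.04033472  0.16326374]
```

View pics/scene0z.png

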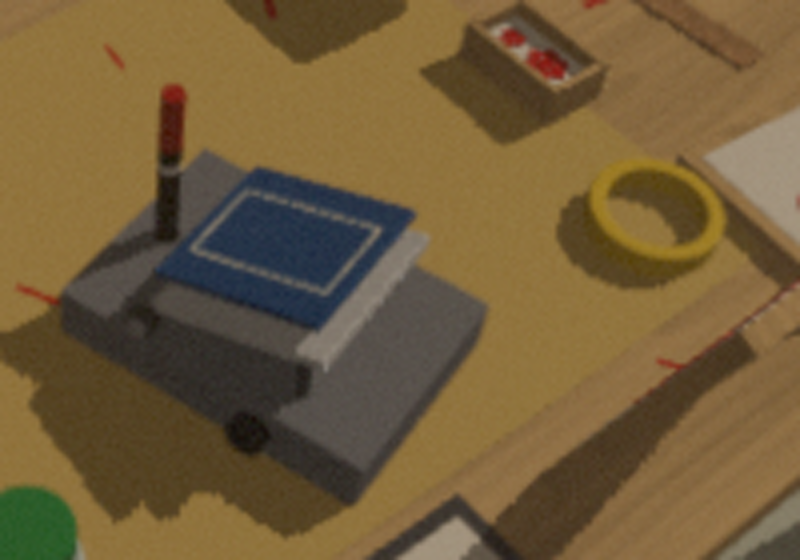

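View pics/top0z.png

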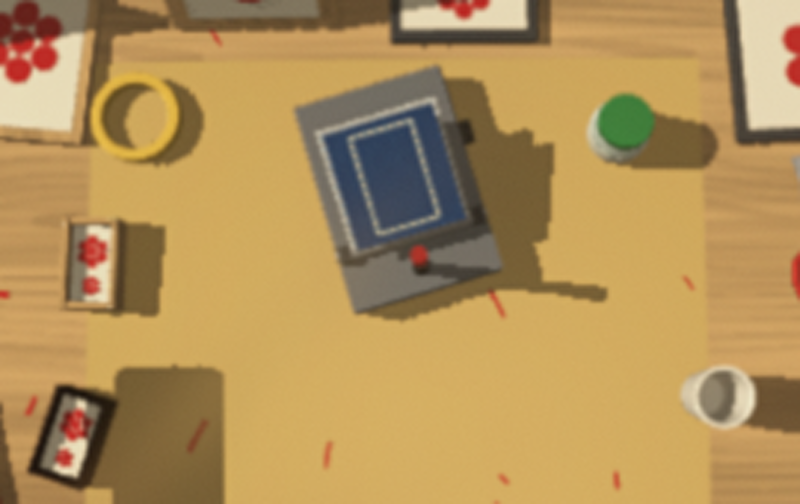

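```bash
python3 - <<'E'
from h import *
for n,box in (("top",(190,115,280,205)),("scene",(260,180,345,245))):
    p=np.load(f"pics/{n}0_rgb.npy");d=np.load(f"pics/{n}0.npy");C=Cam(n)
    b=px_of(mask(p,(95,60,30),(130,255,255)),box);b=b[d[b[:,1],b[:,0]]>0]
    P=C.pts(b,d);k=(P[:,2]>0.06)&(P[:,2]<0.13);P=P[k];b=b[k]
    for i in range(5):
        c=P.mean(0);v=np.linalg.svd(P-c,full_matrices=False)[2];r=(P-c)@v[2];k=abs(r)<0.005;P=P[k];b=b[k]
    nn=v[2]*np.sign(v[2][2])
    print(n,len(P),c,nn,"tilt",np.degrees(np.arccos(nn[2])),"yaw downhill->uphill",np.degrees(np.arctan2(-nn[1],-nn[0])),"resid",r.std())
    # white outline within blue hull -> project onto plane by rays
    hull=cv2.convexHull(b.astype(np.int32))
    km=np.zeros(p.shape[:2],np.uint8);cv2.fillConvexPoly(km,hull,1)
    ex=np.r_[[0,0,0]]
    yaw=np.arctan2(-nn[1],-nn[0]);y=np.array([-np.sin(yaw),np.cos(yaw),0]);x=np.cross(y,nn)
    for nm,px in(("hull",hull.reshape(-1,2)),("white",px_of(km*mask(p,(0,0,130),(180,110,255))))):
        dr=C.ray(px)@C.R.T;t=((c-C.t)@nn)/(dr@nn);W=C.t+dr*t[:,None]
        rr=cv2.minAreaRect(np.c_[(W-c)@x,(W-c)@y].astype(np.float32)*1000)
        ce=c+x*rr[0][0]/1000+y*rr[0][1]/1000
        print(nm,len(px),rr,"centre",ce)
E
```

```text
top 1104 [ 0.69604645 -0.024414    0.09270553] [-0.27771054 -0.0850697   0.9568908 ] tilt 16.884774691356682 yaw downhill->uphill 17.031138634351052 resid 0.0017326014319148967
hull 18 ((-3.002399444580078, 2.0053787231445312), (101.76579284667969, 109.20301055908203), 89.48336791992188) centre [ 0.69271212 -0.02333804  0.09183349]
white 57 ((-2.4289398193359375, 3.154123306274414), (59.62016296386719, 94.16819763183594), 89.50416564941406) centre [ 0.69290033 -0.02207895  0.09200005]
scene 1175 [ 0.6967239  -0.02662008  0.09384974] [-0.27566098 -0.08307073  0.95765875] tilt 16.732617911173516 yaw downhill->uphill 16.770236543563655 resid 0.001079498716560701
hull 17 ((-2.5508384704589844, 2.893291473388672), (112.27141571044922, 104.572509765625), 0.1863810122013092) centre [ 0.69355015 -0.02455469  0.09311533]Traceback (most recent call last):
  File "<stdin>", line 16, in <module>
  File "h.py", line 13, in ray
    u=cv2.undistortPoints(px,s.K,s.D).reshape(-1,2)
      ~~~~~~~~~~~~~~~~~~~^^^^^^^^^^^^
cv2.error: OpenCV(4.12.0) /io/opencv/modules/calib3d/src/undistort.dispatch.cpp:347: error: (-215:Assertion failed) CV_IS_MAT(_src) && CV_IS_MAT(_dst) && (_src->rows == 1 || _src->cols == 1) && (_dst->rows == 1 || _dst->cols == 1) && _src->cols + _src->rows - 1 == _dst->rows + _dst->cols - 1 && (CV_MAT_TYPE(_src->type) == CV_32FC2 || CV_MAT_TYPE(_src->type) == CV_64FC2) && (CV_MAT_TYPE(_dst->type) == CV_32FC2 || CV_MAT_TYPE(_dst->type) == CV_64FC2) in function 'cvUndistortPointsInternal'
```

```bash
python3 - <<'E'
from h import *
p=np.load("pics/top0_rgb.npy");d=np.load("pics/top0.npy");C=Cam("top")
S=np.load("pics/scene0_rgb.npy");ds=np.load("pics/scene0.npy");CS=Cam("scene")
def blob(C,d,xr,yr,zr,shape=(384,512)):
    yy,xx=np.mgrid[0:384,0:512];px=np.c_[xx.ravel(),yy.ravel()];px=px[d.ravel()>0]
    P=C.pts(px,d);k=(P[:,0]>xr[0])&(P[:,0]<xr[1])&(P[:,1]>yr[0])&(P[:,1]<yr[1])&(P[:,2]>zr[0])&(P[:,2]<zr[1])
    return px[k],P[k]
print("frame approx",C.plane([[132,189],[124,246],[344,234],[310,142]],0.034))
for nm,CC,dd in(("top",C,d),("scene",CS,ds)):
    px,P=blob(CC,dd,(0.55,0.69),(0.18,0.32),(0.024,0.05))
    print(nm,"frame",len(P),cv2.minAreaRect((P[:,:2]*1000).astype(np.float32)),np.median(P[:,2]),P[:,2].max())
    px,P=blob(CC,dd,(0.42,0.56),(-0.40,-0.26),(0.077,0.1))
    print(nm,"cup rim",len(P),cv2.minEnclosingCircle((P[:,:2]*1000).astype(np.float32)),np.median(P[:,2]), P[:,:2].mean(0))
    px,P=blob(CC,dd,(0.59,0.65),(-0.08,-0.02),(0.145,0.17))
    print(nm,"cap",len(P),cv2.minEnclosingCircle((P[:,:2]*1000).astype(np.float32)),P[:,:2].mean(0),P[:,2].max())
o=ctrl.get_obs();Rt=rot(o['eef_rot']);print(Rt)
E
```

```text
frame approx [[ 0.61979032  0.27125541  0.034     ]
 [ 0.45626675  0.29237863  0.034     ]
 [ 0.48588334 -0.33687824  0.034     ]
 [ 0.7528955  -0.24479262  0.034     ]]
top frame 283 ((622.0885009765625, 279.9324951171875), (57.144859313964844, 90.05594635009766), 88.8349380493164) 0.032873849648605846 0.03877541105407789
top cup rim 110 ((487.4590759277344, -324.7359313964844), 28.781780242919922) 0.0834171174972792 [ 0.48675654 -0.32468943]
top cap 29 ((614.3653564453125, -45.309112548828125), 7.062556266784668) [ 0.61415852 -0.04545983] 0.1634530329520989
scene frame 358 ((621.1204223632812, 278.07464599609375), (60.010955810546875, 93.07220458984375), 88.71543884277344) 0.03318431740275596 0.03898512232000706
scene cup rim 187 ((487.55438232421875, -325.2502746582031), 29.884973526000977) 0.0837625101465872 [ 0.48917315 -0.32407293]
scene cap 55 ((613.533203125, -47.43583297729492), 8.204952239990234) [ 0.61559362 -0.04862728] 0.16326374165507374
[[ 4.40998916e-01 -8.97507570e-01 -3.43434058e-04]
 [-8.97506571e-01 -4.40998950e-01  1.37155618e-03]
 [-1.38243612e-03 -2.96620467e-04 -9.99999000e-01]]
```

```bash
cat >> h.py <<'E'
def go(target,ang=None):
    """print remaining shift (tool axes after yaw to jaw angle ang deg) in cm and yaw rad"""
    o=ctrl.get_obs();Rt=rot(o['eef_rot']);a0=np.degrees(np.arctan2(Rt[1,0],Rt[0,0]))
    yaw=0 if ang is None else -np.radians(ang-a0); a=np.radians(a0 if ang is None else ang)
    X=np.array([[np.cos(a),np.sin(a),0],[np.sin(a),-np.cos(a),0],[0,0,-1]])
    print("t",round(o['time_s'],2),"pos",o['eef_pos'].round(4),"ang",a0.round(2),"F",o['wrist_force'].round(1),"T",o['torque'].round(2),"open",round(o['opening'],3))
    print("need cm",((X@(np.array(target)-o['eef_pos']))*100).round(2),"yaw",round(yaw,3))
E
python3 -c "
from h import *
go((0.6145,-0.0465,0.215),-73)"
```

```text
t 0.15 pos [ 0.2535 -0.5156  0.2476] ang -63.83 F [ 0.3 -0.4 -0.2] T [ 0.05 -0.    0.07] open 0.999
need cm [-34.31 -48.24   3.26] yaw 0.16
```

>>> {"name": "servo_tool", "arguments": {
  "increments": "-1 -1.5 0 0.16 1; -2.5 -3.5 0 0 1; -2.5 -3.5 0 0 1; -2.5 -3.5 0 0 1; -2.5 -3.5 0 0 1; -2.5 -3.5 0 0 1; -2.5 -3.5 0 0 1; -2.5 -3.5 0 0 1; -2.5 -3.5 0 0 1; -2.5 -3.5 0 0 1"
}}

```text
time_s: 1.4
eef_pos: [0.4987, -0.1919, 0.2481]
eef_rot: [0.0, 0.804, -0.595, -0.0]
wrist_force: [-0.5, -0.1, 0.1]
opening: 1.001
```

```bash
python3 -c "
from h import *
go((0.6145,-0.0465,0.215),-73)"
```

```text
t 1.4 pos [ 0.4987 -0.1919  0.2481] ang -73.0 F [-0.5 -0.1  0.1] T [ 0.01 -0.    0.04] open 1.001
need cm [-10.52 -15.33   3.31] yaw 0.0
```

>>> {"name": "servo_tool", "arguments": {
  "increments": "-2.3 -3.3 0.5 0 1; -2.3 -3.3 0.5 0 1; -2.3 -3.3 0.5 0 1; -2 -3 0.5 0 1; -1.6 -2.4 0.5 0 1; 0 0 0.5 0 1; 0 0 0 0 1"
}}

```text
time_s: 2.28
eef_pos: [0.6129, -0.0482, 0.2173]
eef_rot: [0.001, 0.804, -0.595, -0.001]
wrist_force: [-0.3, 0.8, -0.4]
opening: 1.002
```

```bash
python3 - <<'E'
from h import *
go((0.6145,-0.0465,0.135),-73)
o=ctrl.get_obs();p,d=ctrl.camera("wrist");C=Cam("wrist",o)
cv2.imwrite("pics/w1.png",p[:,:,::-1])
yy,xx=np.mgrid[0:384,0:512];px=np.c_[xx.ravel(),yy.ravel()];px=px[d.ravel()>0];P=C.pts(px,d)
k=(np.hypot(P[:,0]-.6145,P[:,1]+.0465)<.03)&(P[:,2]>.1)&(P[:,2]<.17)
k&=(red(p)[px[:,1],px[:,0]]>0);Q=P[k];print(len(Q),Q.mean(0),Q.min(0),Q.max(0));t=Q[:,2]>.155;print(Q[t].mean(0),t.sum())
E
```

```text
t 2.27 pos [ 0.6129 -0.0482  0.2173] ang -72.98 F [-0.3  0.8 -0.4] T [-0.01 -0.06  0.03] open 1.002
need cm [-0.11 -0.2   8.23] yaw 0.0
674 [ 0.61600015 -0.04574219  0.15131002] [ 0.60550628 -0.05381724  0.11270987] [ 0.62087046 -0.03940506  0.16180768]
[ 0.61410985 -0.04635542  0.15999113] 414
```

View pics/w1.png

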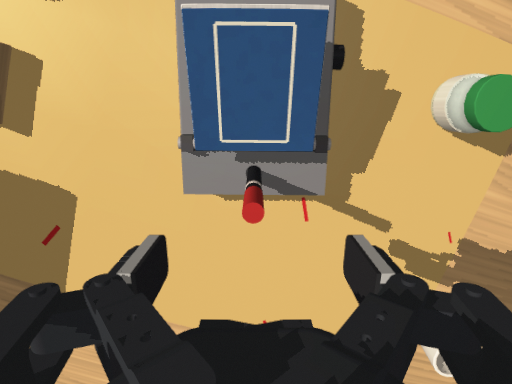

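The wrist view shows the cap at (253,208), centred between the jaws, with the outline upslope of it. The position agrees with the first measurement to within 1 mm, so I'll go down and grip.

>>> {"name": "servo_tool", "arguments": {
  "increments": "-0.1 -0.15 2 0 1; 0 0 2 0 1; 0 0 2 0 1; 0 0 2.2 0 1; 0 0 0 0 1; 0 0 0 0 0; 0 0 0 0 0; 0 0 0 0 0; 0 0 0 0 0; 0 0 0 0 0"
}}

```text
time_s: 3.58
eef_pos: [0.6152, -0.0466, 0.1369]
eef_rot: [-0.0, 0.804, -0.595, 0.0]
wrist_force: [-0.0, 0.7, 3.8]
opening: 0.145
```

```bash
python3 - <<'E'
from h import *
go((0.6145,-0.0465,0.235),-73)
o=ctrl.get_obs();p,d=ctrl.camera("wrist")
cv2.imwrite("pics/w2.png",p[:,:,::-1])
E
```

```text
t 3.58 pos [ 0.6152 -0.0466  0.1369] ang -72.99 F [-0.   0.7  3.8] T [0.25 0.1  0.  ] open 0.145
need cm [-0.03  0.06 -9.81] yaw 0.0
```

View pics/w2.png

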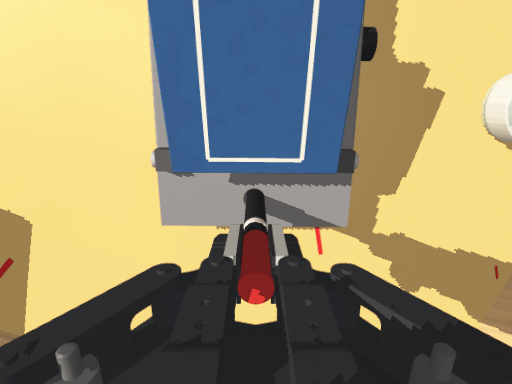

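The jaws hold the red cap at about (256,255), and the opening of 0.145 (about 12 mm) fits the 14 mm marker. I'll lift straight up 10 cm.

>>> {"name": "servo_tool", "arguments": {
  "increments": "0 0 -1 0 0; 0 0 -1.5 0 0; 0 0 -2 0 0; 0 0 -2 0 0; 0 0 -2 0 0; 0 0 -1.5 0 0; 0 0 0 0 0"
}}

```text
time_s: 4.5
eef_pos: [0.6157, -0.0468, 0.2382]
eef_rot: [-0.001, 0.804, -0.595, 0.001]
wrist_force: [0.4, -0.1, -1.3]
opening: 0.147
```

```bash
python3 - <<'E'
from h import *
go((0.4875,-0.325,0.237),-73)
p,d=ctrl.camera("scene")
cv2.imwrite("pics/s2.png",p[:,:,::-1])
E
```

```text
t 4.5 pos [ 0.6157 -0.0468  0.2382] ang -73.0 F [ 0.4 -0.1 -1.3] T [-0.03 -0.01 -0.02] open 0.147
need cm [22.85 20.39  0.12] yaw 0.0
```

View pics/s2.png

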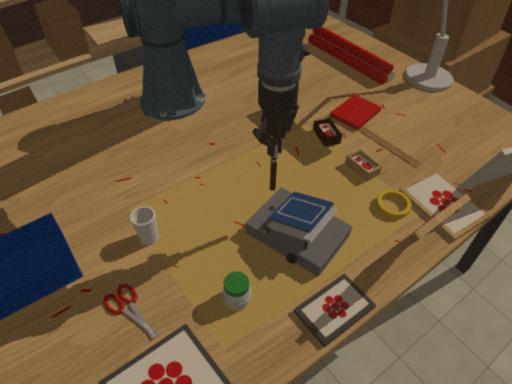

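The marker, at (273,170), is upright in the jaws and clear of the hole. Next is the cup.

>>> {"name": "servo_tool", "arguments": {
  "increments": "1.5 1.3 0 0 0; 2.5 2.2 0 0 0; 2.7 2.4 0 0 0; 2.7 2.4 0 0 0; 2.7 2.4 0 0 0; 2.7 2.4 0 0 0; 2.7 2.4 0 0 0; 2.7 2.4 0 0 0; 2.0 1.8 0 0 0; 0.65 0.69 0 0 0"
}}

```text
time_s: 5.8
eef_pos: [0.4848, -0.3264, 0.2352]
eef_rot: [0.0, 0.803, -0.596, -0.001]
wrist_force: [0.2, 1.0, -0.2]
opening: 0.15
```

>>> {"name": "servo_tool", "arguments": {
  "increments": "0 0 0 0 0; 0 0 0 0 0; 0 0 0 0 0"
}}

```text
time_s: 6.18
eef_pos: [0.4871, -0.3239, 0.2363]
eef_rot: [-0.0, 0.804, -0.594, -0.0]
wrist_force: [0.1, 0.2, -0.7]
opening: 0.149
```

```bash
python3 - <<'E'
from h import *
go((0.4875,-0.325,0.132),-73)
o=ctrl.get_obs();p,d=ctrl.camera("wrist");C=Cam("wrist",o)
cv2.imwrite("pics/w3.png",p[:,:,::-1])
p,d=ctrl.camera("scene")
c=p[130:270,80:280];cv2.imwrite("pics/s3.png",cv2.resize(c,None,fx=4,fy=4)[:,:,::-1])
E
```

```text
t 6.17 pos [ 0.4871 -0.3239  0.2363] ang -72.92 F [ 0.1  0.2 -0.7] T [ 0.    0.01 -0.  ] open 0.149
need cm [ 0.12 -0.   10.43] yaw 0.001
```

View pics/w3.png

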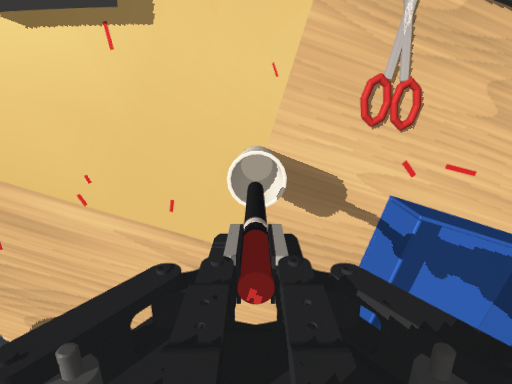

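View pics/s3.png

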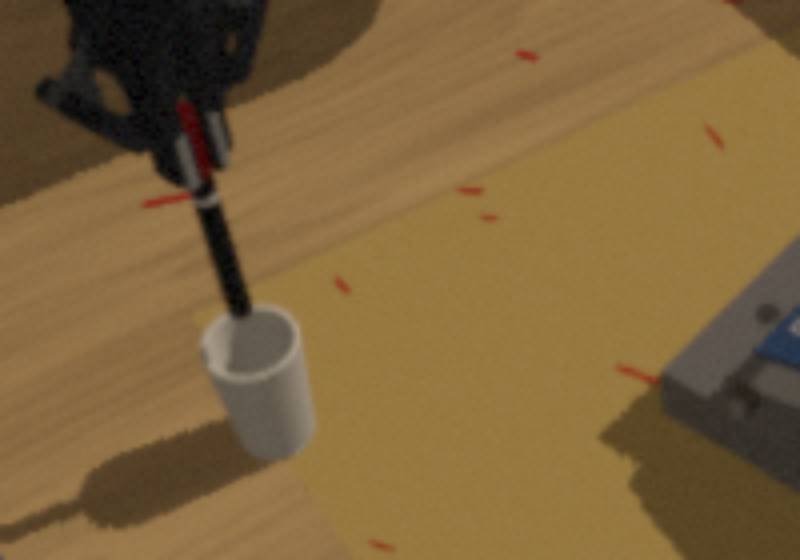

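The foot is above the cup's mouth, with the rim at (257,178) in the wrist view, and the measured offset is about 1 mm. I'll lower it now.

>>> {"name": "servo_tool", "arguments": {
  "increments": "0.1 0 1.5 0 0; 0 0 2 0 0; 0 0 2 0 0; 0 0 2 0 0; 0 0 1.5 0 0; 0 0 1 0 0; 0 0 0 0 0; 0 0 0 0 0"
}}

```text
time_s: 7.28
eef_pos: [0.4874, -0.3261, 0.1369]
eef_rot: [0.0, 0.804, -0.595, 0.001]
wrist_force: [0.0, 0.7, -0.5]
opening: 0.144
```

>>> {"name": "servo_tool", "arguments": {
  "increments": "0 0 0.2 0 0; 0 0 0.15 0 0; 0 0 0 0 0"
}}

```text
time_s: 7.65
eef_pos: [0.4869, -0.3257, 0.1328]
eef_rot: [-0.0, 0.804, -0.595, -0.0]
wrist_force: [0.2, 0.5, -0.6]
opening: 0.145
```

>>> {"name": "servo_tool", "arguments": {
  "increments": "0 0 0 0 0.3; 0 0 0 0 0.5; 0 0 0 0 0.6; 0 0 0 0 0.6; 0 0 -1.5 0 0.6; 0 0 -2 0 0.6; 0 0 -2.5 0 0.8; 0 0 -2 0 1; 0 0 0 0 1"
}}

```text
time_s: 8.78
eef_pos: [0.4881, -0.3268, 0.2158]
eef_rot: [0.0, 0.804, -0.595, 0.003]
wrist_force: [0.4, -1.0, 0.2]
opening: 1.002
```

```bash
python3 - <<'E'
from h import *
go((0.6216,0.279,0.12),-91.2)
p,d=ctrl.camera("scene")
c=p[130:270,80:280];cv2.imwrite("pics/s4.png",cv2.resize(c,None,fx=4,fy=4)[:,:,::-1])
E
```

```text
t 8.78 pos [ 0.4881 -0.3268  0.2158] ang -72.99 F [ 0.4 -1.   0.2] T [ 0.02 -0.02 -0.02] open 1.002
need cm [-60.84 -12.08   9.58] yaw 0.318
```

View pics/s4.png

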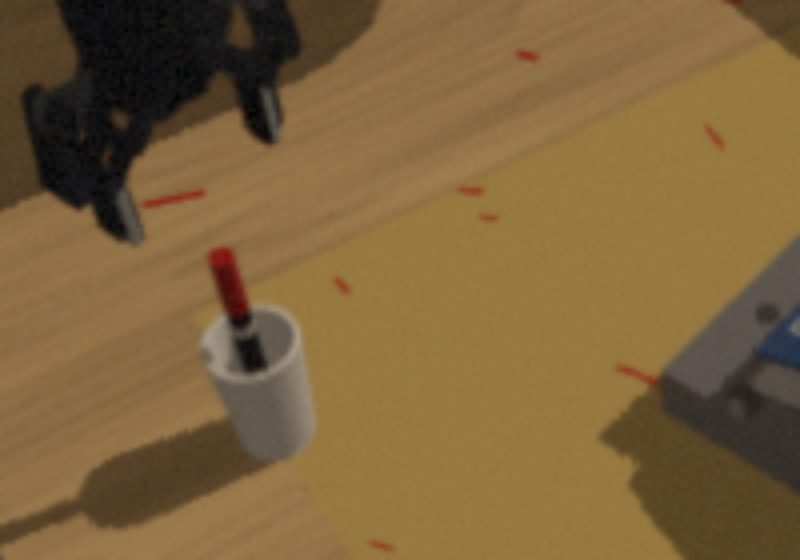

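The marker stands in the cup, its cap at about (225,265) in the crop, and the jaws are free. Next I'll move over the light frame.

>>> {"name": "servo_tool", "arguments": {
  "increments": "0 0 0 0.16 1; -2 -0.4 0 0.158 1; -4 -0.8 0 0 1; -5 -1 0 0 1; -5 -1 0 0 1; -5 -1 0 0 1; -5 -1 0 0 1; -5 -1 0 0 1; -5 -1 0 0 1; -5 -1 0 0 1"
}}

```text
time_s: 10.07
eef_pos: [0.574, 0.0846, 0.2117]
eef_rot: [-0.001, -0.7, 0.715, 0.001]
wrist_force: [-0.3, 0.4, 0.4]
opening: 1.0
```

>>> {"name": "servo_tool", "arguments": {
  "increments": "-5 -1 0 0 1; -5 -1 0.5 0 1; -4 -0.8 1 0 1; -3 -0.6 1 0 1; -1.5 -0.3 0.5 0 1; 0 0 0 0 1; 0 0 0 0 1"
}}

```text
time_s: 10.95
eef_pos: [0.6155, 0.266, 0.1829]
eef_rot: [-0.0, -0.699, 0.715, -0.0]
wrist_force: [0.1, -0.7, -0.5]
opening: 1.0
```

```bash
python3 - <<'E'
from h import *
go((0.6216,0.279,0.1),-91.2)
o=ctrl.get_obs();p,d=ctrl.camera("wrist");C=Cam("wrist",o)
cv2.imwrite("pics/w5.png",p[:,:,::-1])
yy,xx=np.mgrid[0:384,0:512];px=np.c_[xx.ravel(),yy.ravel()];px=px[d.ravel()>0];P=C.pts(px,d)
k=(np.abs(P[:,0]-.6216)<.075)&(np.abs(P[:,1]-.279)<.055)&(P[:,2]>.022)&(P[:,2]<.05);Q=P[k]
print(len(Q),cv2.minAreaRect((Q[:,:2]*1000).astype(np.float32)),np.median(Q[:,2]),Q.min(0),Q.max(0))
E
```

```text
t 10.95 pos [0.6155 0.266  0.1829] ang -91.26 F [ 0.1 -0.7 -0.5] T [-0.04  0.01  0.  ] open 1.0
need cm [-1.32 -0.59  8.29] yaw -0.001
2486 ((621.4443359375, 278.6709289550781), (55.956729888916016, 89.98267364501953), 88.58836364746094) 0.03346772314161239 [0.57596765 0.25022367 0.02200599] [0.66690911 0.30732059 0.03628587]
```

View pics/w5.png

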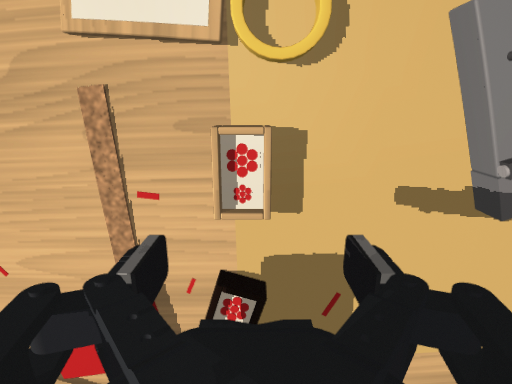

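The light frame is at about (241,172) in the wrist view: 56.0 x 90.0 mm, top at 33.5 mm, as specified. I'll go down and grip it.

>>> {"name": "servo_tool", "arguments": {
  "increments": "-0.7 -0.3 2 0 1; -0.6 -0.3 2 0 1; 0 0 2 0 1; 0 0 2 0 1; 0 0 0 0 1; 0 0 0 0 1"
}}

```text
time_s: 11.75
eef_pos: [0.622, 0.28, 0.1031]
eef_rot: [0.0, -0.7, 0.715, -0.0]
wrist_force: [-0.5, 0.3, 0.9]
opening: 1.0
```

```bash
python3 - <<'E'
from h import *
go((0.6214,0.2787,0.023),-91.4)
E
```

```text
t 11.75 pos [0.622  0.28   0.1031] ang -91.22 F [-0.5  0.3  0.9] T [ 0.01 -0.01 -0.06] open 1.0
need cm [0.13 0.06 8.01] yaw 0.003
```

>>> {"name": "servo_tool", "arguments": {
  "increments": "0.1 0.05 2 0 1; 0 0 2 0 1; 0 0 2 0 1; 0 0 1.5 0 1; 0 0 0.5 0 1; 0 0 0 0 1; 0 0 0 0 0.5; 0 0 0 0 0; 0 0 0 0 0; 0 0 0 0 0"
}}

```text
time_s: 13.0
eef_pos: [0.6221, 0.2792, 0.0241]
eef_rot: [0.001, -0.7, 0.715, -0.001]
wrist_force: [-1.4, -0.4, 5.4]
opening: 0.642
```

>>> {"name": "servo_tool", "arguments": {
  "increments": "0 0 0 0 0; 0 0 0 0 0"
}}

```text
time_s: 13.25
eef_pos: [0.6221, 0.2792, 0.0241]
eef_rot: [0.001, -0.7, 0.715, -0.001]
wrist_force: [-0.9, -0.5, 5.9]
opening: 0.642
```

>>> {"name": "servo_tool", "arguments": {
  "increments": "0 0 -0.5 0 0; 0 0 -1 0 0; 0 0 -2 0 0; 0 0 -2.5 0 0; 0 0 -2.5 0 0; 0 0 -2.5 0 0; 0 0 -2.5 0 0; 0 0 -1.5 0 0; 0 0 0 0 0; 0 0 0 0 0"
}}

```text
time_s: 14.5
eef_pos: [0.6205, 0.2788, 0.1718]
eef_rot: [-0.001, -0.7, 0.715, 0.0]
wrist_force: [-0.4, 0.6, -2.2]
opening: 0.644
```

```bash
python3 - <<'E'
from h import *
go((0.6927,-0.0225,0.18),-73)
p,d=ctrl.camera("wrist");cv2.imwrite("pics/w6.png",p[:,:,::-1])
p,d=ctrl.camera("scene");c=p[60:240,260:460];cv2.imwrite("pics/s6.png",cv2.resize(c,None,fx=3,fy=3)[:,:,::-1])
E
```

```text
t 14.5 pos [0.6205 0.2788 0.1718] ang -91.22 F [-0.4  0.6 -2.2] T [ 0.06 -0.02 -0.03] open 0.644
need cm [30.92  1.9  -0.82] yaw -0.318
```

View pics/w6.png

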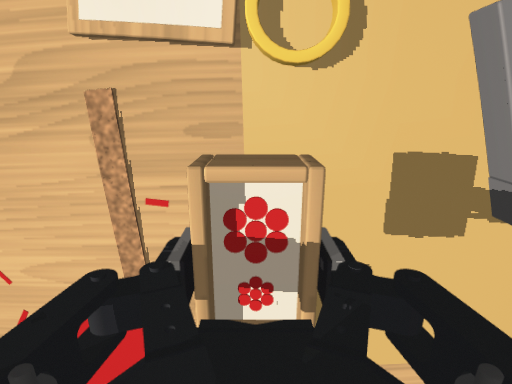

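View pics/s6.png

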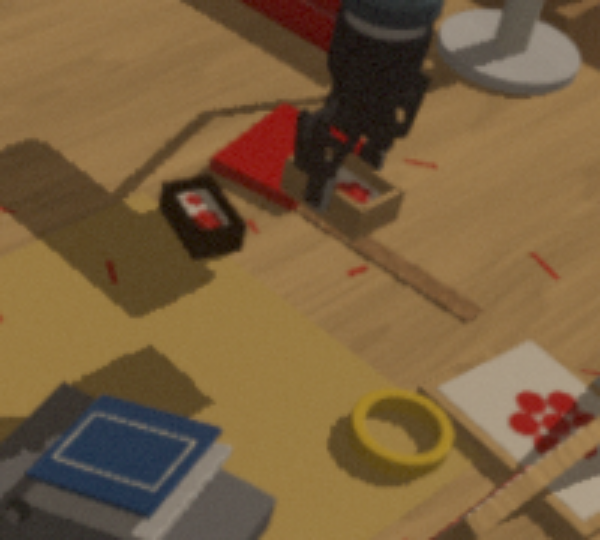

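The frame is held level and centred in the jaws, with the rosettes at (256,230). The dark frame hasn't moved. Before placing, I'll refine the plate pose from the earlier wrist picture w1.

```bash
python3 - <<'E'
from h import *
p=cv2.imread("pics/w1.png")[:,:,::-1].copy()
a=np.radians(-72.98);Rt=np.array([[np.cos(a),np.sin(a),0],[np.sin(a),-np.cos(a),0],[0,0,-1]])
o=dict(eef_pos=np.array([.6129,-.0482,.2173]),eef_rot=np.array([0.001,0.804,-0.595,-0.001]))
q=o['eef_rot'];o['eef_rot']=q/np.linalg.norm(q);C=Cam("wrist",o)
nn=np.array([-.2767,-.084,.9573]);nn/=np.linalg.norm(nn);c=np.array([.6964,-.0255,.0933])
# plane offset: average of the two depth fits
yaw=np.arctan2(-nn[1],-nn[0]);y=np.array([-np.sin(yaw),np.cos(yaw),0]);x=np.cross(y,nn)
m=mask(p,(0,0,140),(180,90,255));box=(205,15,305,150)
px=px_of(m,box);print(len(px))
px=px.astype(float)
dr=C.ray(px)@C.R.T;t=((c-C.t)@nn)/(dr@nn);W=C.t+dr*t[:,None]
rr=cv2.minAreaRect(np.c_[(W-c)@x,(W-c)@y].astype(np.float32)*1000);print(rr)
print(c+x*rr[0][0]/1000+y*rr[0][1]/1000, np.degrees(yaw))
E
```

```text
1402
((-4.072715759277344, 3.3070030212402344), (61.51365280151367, 94.97503662109375), 89.74150085449219)
[ 0.69170875 -0.02346813  0.09212232] 16.887129687451612
```

>>> {"name": "servo_tool", "arguments": {
  "increments": "0 0 0 -0.16 0; 1 0.1 0 -0.158 0; 2.5 0.2 -0.2 0 0; 3.5 0.25 -0.2 0 0; 3.7 0.25 -0.2 0 0; 3.7 0.25 -0.2 0 0; 3.7 0.25 0 0 0; 3.7 0.25 0 0 0; 3.5 0.25 0 0 0; 2.5 0.2 0 0 0"
}}

```text
time_s: 15.85
eef_pos: [0.6815, 0.0055, 0.1796]
eef_rot: [0.0, 0.804, -0.595, -0.001]
wrist_force: [0.3, -0.2, -1.2]
opening: 0.641
```

>>> {"name": "servo_tool", "arguments": {
  "increments": "1.7 0.2 0 0 0; 1 0.1 0 0 0; 0 0 0 0 0; 0 0 0 0 0"
}}

```text
time_s: 16.35
eef_pos: [0.6866, -0.0186, 0.1808]
eef_rot: [-0.0, 0.804, -0.594, -0.0]
wrist_force: [0.4, 0.1, -1.4]
opening: 0.645
```

```bash
python3 - <<'E'
from h import *
go((0.686,-0.0245,0.135),-73.1)
p,d=ctrl.camera("wrist");cv2.imwrite("pics/w7.png",p[:,:,::-1])
p,d=ctrl.camera("scene");c=p[110:290,220:420];cv2.imwrite("pics/s7.png",cv2.resize(c,None,fx=3,fy=3)[:,:,::-1])
E
```

```text
t 16.35 pos [ 0.6866 -0.0186  0.1808] ang -72.94 F [ 0.4  0.1 -1.4] T [-0.02  0.01  0.06] open 0.645
need cm [0.54 0.23 4.58] yaw 0.003
```

View pics/s7.png

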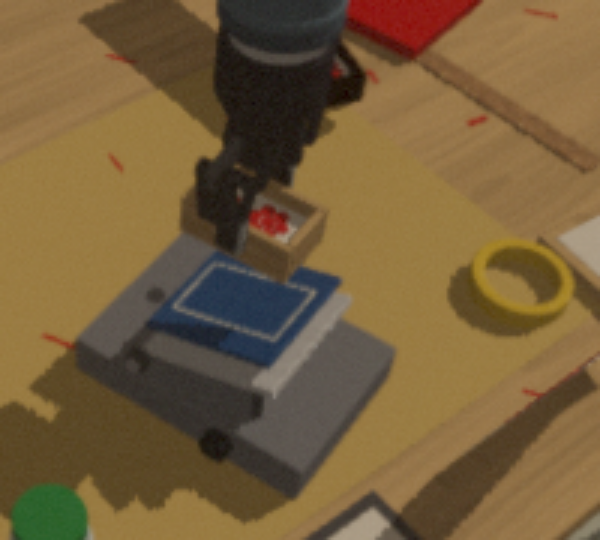

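The frame is level above the plate and lined up with it. I'll lower it to first contact.

>>> {"name": "servo_tool", "arguments": {
  "increments": "0.3 0.1 1.5 0 0; 0.24 0.1 1.5 0 0; 0 0 1 0 0; 0 0 0.5 0 0; 0 0 0 0 0; 0 0 0 0 0"
}}

```text
time_s: 17.2
eef_pos: [0.6869, -0.0254, 0.1364]
eef_rot: [-0.0, 0.804, -0.595, 0.0]
wrist_force: [0.3, 0.5, -1.2]
opening: 0.643
```

>>> {"name": "servo_tool", "arguments": {
  "increments": "0 0 0.3 0 0; 0 0 0.2 0 0; 0 0 0 0 0"
}}

```text
time_s: 17.58
eef_pos: [0.6863, -0.0253, 0.1305]
eef_rot: [0.0, 0.804, -0.595, -0.0]
wrist_force: [-0.1, -0.2, -1.8]
opening: 0.645
```

>>> {"name": "servo_tool", "arguments": {
  "increments": "0 0 0.3 0 0; 0 0 0 0 0"
}}

```text
time_s: 17.82
eef_pos: [0.6864, -0.0254, 0.1276]
eef_rot: [0.0, 0.804, -0.595, -0.0]
wrist_force: [-0.5, -0.3, -0.2]
opening: 0.637
```

>>> {"name": "servo_tool", "arguments": {
  "increments": "0 0 0.3 0 0; 0 0 0 0 0"
}}

```text
time_s: 18.08
eef_pos: [0.6869, -0.0254, 0.1252]
eef_rot: [-0.0, 0.804, -0.595, 0.0]
wrist_force: [0.8, -0.6, 2.8]
opening: 0.643
```

Contact came at about 0.128 m, where I predicted it. I'll keep pressing in small steps and watch whether the frame pivots in the pads.

>>> {"name": "servo_tool", "arguments": {
  "increments": "0 0 0.3 0 0; 0 0 0 0 0"
}}

```text
time_s: 18.32
eef_pos: [0.6872, -0.0253, 0.1225]
eef_rot: [-0.001, 0.804, -0.595, 0.001]
wrist_force: [0.3, 1.3, 5.1]
opening: 0.643
```

>>> {"name": "servo_tool", "arguments": {
  "increments": "0 0 0.3 0 0; 0 0 0 0 0"
}}

```text
time_s: 18.58
eef_pos: [0.6875, -0.0254, 0.12]
eef_rot: [-0.001, 0.804, -0.595, 0.001]
wrist_force: [0.1, 1.0, 6.5]
opening: 0.641
```

```bash
python3 - <<'E'
from h import *
go((0.6858,-0.0248,0.1152),-73.1)
p,d=ctrl.camera("scene");c=p[140:270,230:370];cv2.imwrite("pics/s8.png",cv2.resize(c,None,fx=4,fy=4)[:,:,::-1])
E
```

```text
t 18.57 pos [ 0.6875 -0.0254  0.12  ] ang -72.99 F [0.1 1.  6.5] T [ 0.35 -0.38  0.03] open 0.641
need cm [-0.1   0.15  0.48] yaw 0.002
```

View pics/s8.png

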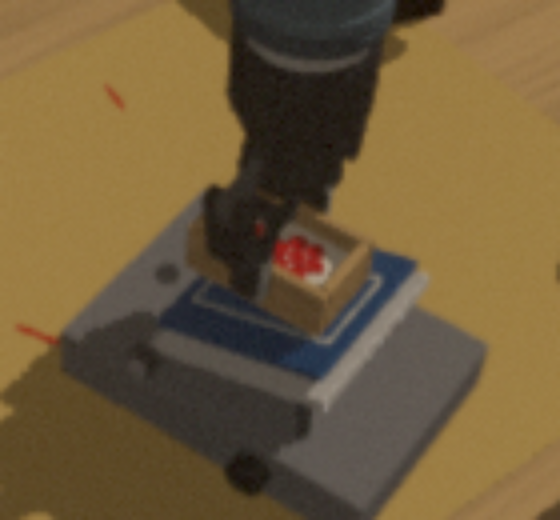

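>>> {"name": "servo_tool", "arguments": {
  "increments": "0 0 0.3 0 0; 0 0 0 0 0"
}}

```text
time_s: 18.88
eef_pos: [0.688, -0.0253, 0.1177]
eef_rot: [-0.001, 0.804, -0.595, 0.002]
wrist_force: [0.5, 1.3, 8.2]
opening: 0.64
```

>>> {"name": "servo_tool", "arguments": {
  "increments": "0 0 0.3 0 0; 0 0 0 0 0"
}}

```text
time_s: 19.12
eef_pos: [0.6886, -0.0252, 0.1156]
eef_rot: [-0.002, 0.804, -0.595, 0.002]
wrist_force: [0.3, 1.6, 11.6]
opening: 0.645
```

```bash
python3 - <<'E'
from h import *
go((0.6858,-0.0248,0.1152),-73.1)
p,d=ctrl.camera("scene");c=p[140:270,230:370];cv2.imwrite("pics/s9.png",cv2.resize(c,None,fx=4,fy=4)[:,:,::-1])
C=Cam("scene")
y,x=np.mgrid[0:384,0:512];px=np.c_[x.ravel(),y.ravel()];px=px[d.ravel()>0];P=C.pts(px,d);np.save("pics/s9P.npy",np.c_[px,P])
h=cv2.cvtColor(p,cv2.COLOR_RGB2HSV)[px[:,1],px[:,0]]
k=(px[:,0]>290)&(px[:,0]<330)&(px[:,1]>190)&(px[:,1]<225);Q=P[k];hh=h[k]
# tilt of white ground inside frame
g=red(p)[px[k][:,1],px[k][:,0]]>0;G=Q[g];c=G.mean(0);v=np.linalg.svd(G-c)[2][2];v*=np.sign(v[2]);print(len(G),c,v,np.degrees(np.arccos(v[2])))
E
```

```text
t 19.12 pos [ 0.6886 -0.0252  0.1156] ang -72.98 F [ 0.3  1.6 11.6] T [ 0.58 -0.57  0.14] open 0.645
need cm [-0.11  0.25  0.04] yaw 0.002
103 [ 0.69729259 -0.02162395  0.11449665] [-0.11610509  0.47922643  0.86997795] 29.543922371529867
```

View pics/s9.png

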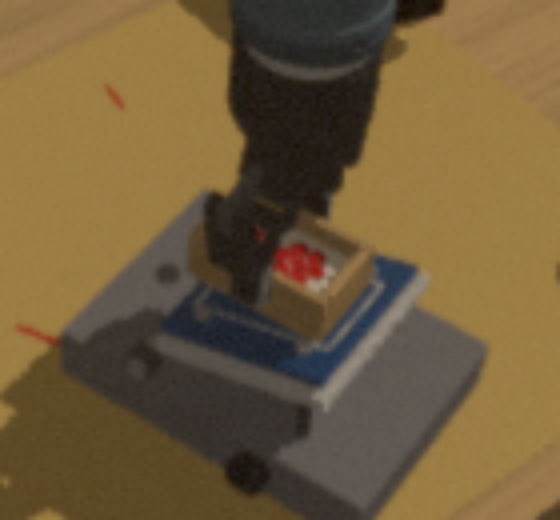

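>>> {"name": "servo_tool", "arguments": {
  "increments": "0 0 0.2 0 0; 0 0 0 0 0"
}}

```text
time_s: 19.42
eef_pos: [0.6879, -0.0254, 0.1138]
eef_rot: [-0.001, 0.804, -0.595, 0.002]
wrist_force: [-2.9, 1.4, 13.5]
opening: 0.64
```

>>> {"name": "servo_tool", "arguments": {
  "increments": "0 0 0.2 0 0; 0 0 0 0 0"
}}

```text
time_s: 19.68
eef_pos: [0.687, -0.0257, 0.1116]
eef_rot: [-0.0, 0.804, -0.595, 0.001]
wrist_force: [-7.0, -0.0, 15.7]
opening: 0.642
```

>>> {"name": "servo_tool", "arguments": {
  "increments": "0 0 0.2 0 0; 0 0 0 0 0"
}}

```text
time_s: 19.92
eef_pos: [0.6864, -0.0259, 0.1096]
eef_rot: [0.0, 0.804, -0.595, 0.0]
wrist_force: [-10.3, -0.0, 17.5]
opening: 0.642
```

The frame has begun to pivot, with z falling at a nearly constant force, so I'll continue.

>>> {"name": "servo_tool", "arguments": {
  "increments": "0 0.05 0.2 0 0; 0 0 0 0 0"
}}

```text
time_s: 20.18
eef_pos: [0.6856, -0.0261, 0.1073]
eef_rot: [0.001, 0.804, -0.595, 0.0]
wrist_force: [-10.0, -0.5, 17.1]
opening: 0.646
```

>>> {"name": "servo_tool", "arguments": {
  "increments": "0 0.05 0.2 0 0; 0 0 0 0 0"
}}

```text
time_s: 20.42
eef_pos: [0.6849, -0.0263, 0.1051]
eef_rot: [0.001, 0.804, -0.595, -0.0]
wrist_force: [-11.0, -0.0, 16.0]
opening: 0.645
```

```bash
python3 - <<'E'
from h import *
go((0.6892,-0.0238,0.1037),-73.1)
p,d=ctrl.camera("scene");c=p[140:270,230:370];cv2.imwrite("pics/s10.png",cv2.resize(c,None,fx=4,fy=4)[:,:,::-1])
E
```

```text
t 20.43 pos [ 0.6849 -0.0263  0.1051] ang -72.99 F [-11.  -0.  16.] T [0.01 0.91 0.07] open 0.645
need cm [-0.12 -0.48  0.14] yaw 0.002
```

View pics/s10.png

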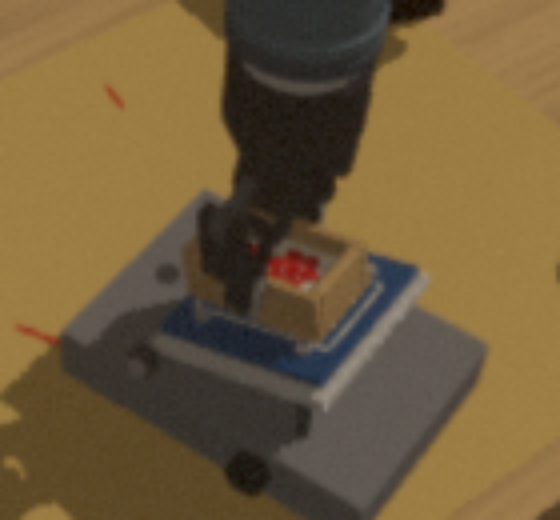

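The frame now tilts with the slope. The outline shows past its upper end, so it sits a few mm low, which I'll correct after reaching flush.

>>> {"name": "servo_tool", "arguments": {
  "increments": "0 0.05 0.2 0 0; 0 0 0 0 0"
}}

```text
time_s: 20.72
eef_pos: [0.6844, -0.0265, 0.1029]
eef_rot: [0.001, 0.804, -0.595, -0.0]
wrist_force: [-10.3, 0.0, 16.2]
opening: 0.639
```

>>> {"name": "servo_tool", "arguments": {
  "increments": "0 0.05 0.2 0 0; 0 0 0 0 0"
}}

```text
time_s: 20.98
eef_pos: [0.684, -0.0265, 0.1011]
eef_rot: [0.001, 0.804, -0.595, -0.0]
wrist_force: [-10.9, 0.6, 17.3]
opening: 0.645
```

>>> {"name": "servo_tool", "arguments": {
  "increments": "0 0 0.15 0 0; 0 0 0 0 0"
}}

```text
time_s: 21.22
eef_pos: [0.6839, -0.0266, 0.1006]
eef_rot: [0.001, 0.804, -0.595, -0.0]
wrist_force: [-14.0, 0.4, 22.2]
opening: 0.645
```

>>> {"name": "servo_tool", "arguments": {
  "increments": "0 -0.05 0.15 0 0; 0 0 0 0 0"
}}

```text
time_s: 21.48
eef_pos: [0.684, -0.0266, 0.1002]
eef_rot: [0.001, 0.804, -0.595, -0.001]
wrist_force: [-20.8, -0.0, 30.1]
opening: 0.645
```

>>> {"name": "servo_tool", "arguments": {
  "increments": "0 0.15 -0.5 0 0; 0 0.15 -0.5 0 0; 0 0.15 -0.5 0 0; 0 0 0 0 0; 0 0 0 0 0"
}}

```text
time_s: 22.1
eef_pos: [0.6805, -0.0272, 0.1102]
eef_rot: [0.0, 0.804, -0.595, -0.0]
wrist_force: [0.4, -0.1, 1.0]
opening: 0.642
```

>>> {"name": "servo_tool", "arguments": {
  "increments": "0 0 -0.5 0 0; 0 0 -0.5 0 0; 0 0 0 0 0; 0 0 0 0 0"
}}

```text
time_s: 22.6
eef_pos: [0.6805, -0.0271, 0.1206]
eef_rot: [0.0, 0.804, -0.595, -0.0]
wrist_force: [0.1, 0.8, -1.5]
opening: 0.645
```

```bash
python3 - <<'E'
from h import *
go((0.6892,-0.0238,0.1037),-73.1)
np.save("pics/o11.npy",ctrl.get_obs(),allow_pickle=True)
for n in ("scene","top","wrist"):
    p,d=ctrl.camera(n);np.savez(f"pics/{n}11.npz",p=p,d=d)
    cv2.imwrite(f"pics/{n}11f.png",p[:,:,::-1])
    if n=="scene":
        c=p[140:270,230:370];cv2.imwrite("pics/s11.png",cv2.resize(c,None,fx=4,fy=4)[:,:,::-1])
E
```

```text
t 22.6 pos [ 0.6805 -0.0271  0.1206] ang -72.99 F [ 0.1  0.8 -1.5] T [ 0.    0.01 -0.02] open 0.645
need cm [-0.06 -0.92  1.69] yaw 0.002
```

View pics/s11.png

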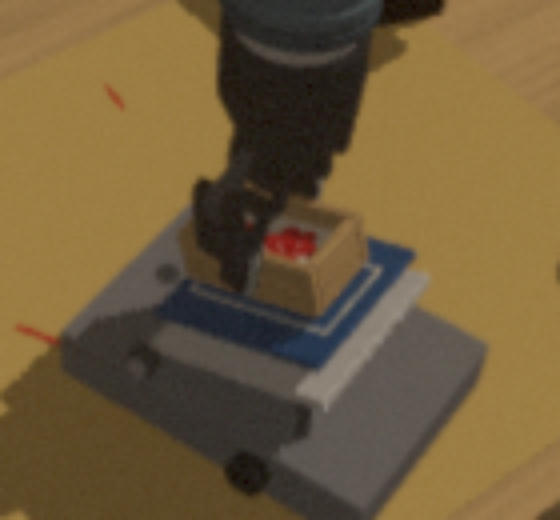

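View pics/wrist11f.png

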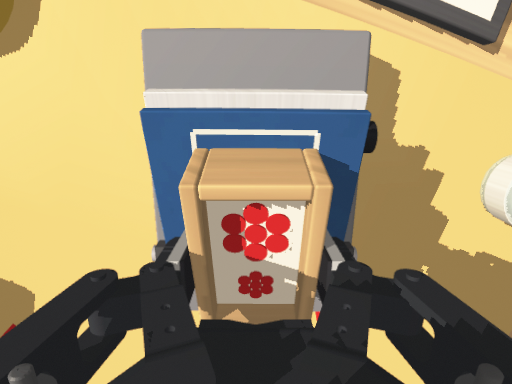

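The frame keeps its tilt in the jaws. The outline's upper line at (256,132) shows above its far end. I'll measure its tilt and offset against the plate, both from this wrist view.

```bash
cat > meas.py <<'E'
from h import *
def fit(P,tol=0.003):
    for i in range(8):
        c=P.mean(0);v=np.linalg.svd(P-c,full_matrices=False)[2][2];r=(P-c)@v;k=abs(r)<tol
        if k.all():break
        P=P[k]
    v=v*np.sign(v[2]);return c,v,len(P),r.std()
def analyse(p,d,o):
    C=Cam("wrist",o)
    y,x=np.mgrid[0:384,0:512];px=np.c_[x.ravel(),y.ravel()];ok=d.ravel()>0;px=px[ok];P=C.pts(px,d)
    hsv=cv2.cvtColor(p,cv2.COLOR_RGB2HSV)[px[:,1],px[:,0]].astype(int)
    blue=(hsv[:,0]>95)&(hsv[:,0]<130)&(hsv[:,1]>100)&(P[:,2]>.05)&(P[:,2]<.13)
    cb,nb,nB,rb=fit(P[blue]);print("plate",cb.round(4),nb.round(4),"tilt",np.degrees(np.arccos(nb[2])).round(2),"yaw",np.degrees(np.arctan2(-nb[1],-nb[0])).round(2),nB,rb)
    # ground: red + white within 210..300 x 200..300
    box=(px[:,0]>208)&(px[:,0]<302)&(px[:,1]>200)&(px[:,1]<302)
    w=box&((hsv[:,1]<60)|((hsv[:,0]<6)|(hsv[:,0]>174)))
    cg,ng,nG,rg=fit(P[w],.0025);print("ground",cg.round(4),ng.round(4),"tilt",np.degrees(np.arccos(ng[2])).round(2),"yaw",np.degrees(np.arctan2(-ng[1],-ng[0])).round(2),nG,rg)
    print("angle between",np.degrees(np.arccos(nb@ng)).round(2))
    # wood
    wood=(hsv[:,0]>8)&(hsv[:,0]<22)&(hsv[:,1]>60)&(P[:,2]>.09)&(px[:,0]>175)&(px[:,0]<335)&(px[:,1]>145)
    W=P[wood];yaw=np.radians(17);ly=np.array([-np.sin(yaw),np.cos(yaw),0]);n=nb;lx=np.cross(ly,n);lx/=np.linalg.norm(lx)
    c0=np.array([.692,-.023,.0921]); c0=c0+n*((cb-c0)@n)  # onto the plate plane
    q=np.c_[(W-c0)@lx,(W-c0)@ly,(W-c0)@n]*1000
    print("wood ranges in plate coords mm: x",np.percentile(q[:,0],[.5,2,98,99.5]).round(1),"y",np.percentile(q[:,1],[1,5,50,95,99]).round(1),"z",np.percentile(q[:,2],[1,50,98,99.5]).round(1))
    # outline line seen
    wh=(hsv[:,1]<70)&(hsv[:,2]>170)&(abs((P-cb)@nb)<.004)&(px[:,1]>110)&(px[:,1]<200)&(px[:,0]>180)&(px[:,0]<330)
    Q=P[wh];q2=np.c_[(Q-c0)@lx,(Q-c0)@ly]*1000
    far=q2[q2[:,0]>q2[:,0].max()-4];print("outline far x",np.median(far[:,0]).round(1),"y ends",q2[:,1].min().round(1),q2[:,1].max().round(1),len(q2))
    return dict(c0=c0,lx=lx,ly=ly,n=n,P=P,px=px,hsv=hsv,q=q)
E
python3 - <<'E'
from meas import *
z=np.load("pics/wrist11.npz");o=np.load("pics/o11.npy",allow_pickle=True).item()
r=analyse(z['p'],z['d'],o)
E
```

```text
plate [ 0.7245 -0.013   0.1025] [-0.2714 -0.0822  0.959 ] tilt 16.47 yaw 16.85 12449 0.0006463390051767631
ground [ 0.6822 -0.0271  0.119 ] [-0.2773 -0.0861  0.9569] tilt 16.88 yaw 17.24 8574 0.0007539238656239891
angle between 0.42
wood ranges in plate coords mm: x [-42.3 -41.8  42.1  42.3] y [-28.3 -26.9  -0.9  24.7  26.2] z [10.3 38.7 42.7 81.7]
outline far x 46.0 y ends -31.4 30.0 877
```

The frame is flush with the plate to within 0.4°, and lateral centring is within 0.5 mm. It needs to go about 3.3 mm uphill, then about 8.5 mm down to touch and 6 mm more.

>>> {"name": "servo_tool", "arguments": {
  "increments": "0 -0.3 -0.1 0 0; 0 -0.1 0.35 0 0; 0 -0.1 0.3 0 0; 0 0 0 0 0; 0 0 0 0 0"
}}

```text
time_s: 23.38
eef_pos: [0.6854, -0.0257, 0.1152]
eef_rot: [0.0, 0.804, -0.595, -0.0]
wrist_force: [0.3, 0.2, -1.6]
opening: 0.643
```

```bash
python3 - <<'E'
from meas import *
go((0.6892,-0.0238,0.1037),-73.1)
o=ctrl.get_obs();p,d=ctrl.camera("wrist");cv2.imwrite("pics/w12.png",p[:,:,::-1])
r=analyse(p,d,o)
E
```

```text
t 23.38 pos [ 0.6854 -0.0257  0.1152] ang -73.0 F [ 0.3  0.2 -1.6] T [ 0.   -0.03  0.03] open 0.643
need cm [-0.07 -0.42  1.15] yaw 0.002
plate [ 0.7251 -0.0127  0.1025] [-0.2695 -0.0814  0.9596] tilt 16.35 yaw 16.81 11147 0.0006770611101281353
ground [ 0.6871 -0.0257  0.1136] [-0.2775 -0.0868  0.9568] tilt 16.9 yaw 17.37 8578 0.0007583564537897745
angle between 0.58
wood ranges in plate coords mm: x [-39.1 -38.6  45.4  45.6] y [-28.4 -27.   -1.   24.6  26.1] z [ 3.8 32.1 36.1 74.7]
outline far x 56.2 y ends -31.4 29.8 812
```

View pics/w12.png

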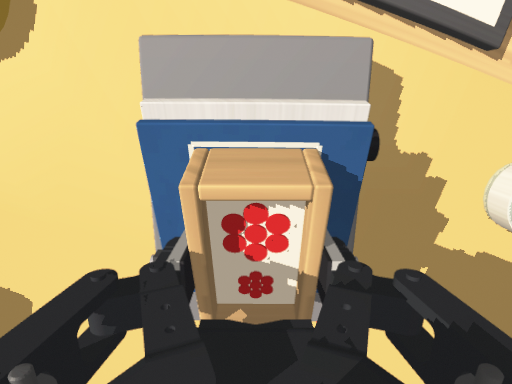

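```bash
python3 - <<'E'
from meas import *
# at w12 pose
p=cv2.imread("pics/w12.png")[:,:,::-1]
col=p[100:160,[215,256,300]].astype(int)
for i in range(30,58): print(100+i,[list(map(int,c)) for c in col[i]]) if 36<i<55 else None
q=np.array([0.0,.804,-.595,0]);q/=np.linalg.norm(q)
C=Cam("wrist",dict(eef_pos=np.array([.6854,-.0257,.1152]),eef_rot=q))
n=np.array([-.2705,-.0818,.9593]);cb=np.array([.7248,-.0128,.1025]);ly=np.array([-np.sin(np.radians(17)),np.cos(np.radians(17)),0]);lx=np.cross(ly,n)
c0=np.array([.692,-.023,.0921]);c0=c0+n*((cb-c0)@n);print(c0)
pp=[[256,142],[256,145],[256,148],[190,145],[322,145]]
dr=C.ray(pp)@C.R.T;W=C.t+dr*(((cb-C.t)@n)/(dr@n))[:,None]
print(((W-c0)@lx*1000).round(1),((W-c0)@ly*1000).round(1))
E
```

```text
137 [[54, 92, 138], [54, 90, 137], [53, 90, 135]]
138 [[54, 93, 138], [54, 90, 137], [54, 89, 135]]
139 [[54, 93, 139], [54, 90, 137], [53, 89, 135]]
140 [[55, 93, 139], [54, 89, 137], [53, 89, 135]]
141 [[154, 167, 175], [84, 106, 143], [54, 90, 136]]
142 [[245, 239, 220], [243, 236, 218], [207, 207, 196]]
143 [[245, 238, 220], [245, 238, 220], [245, 239, 220]]
144 [[245, 239, 220], [245, 239, 221], [245, 238, 220]]
145 [[245, 239, 220], [245, 239, 221], [245, 239, 220]]
146 [[244, 237, 219], [242, 236, 218], [245, 238, 220]]
147 [[61, 95, 138], [112, 133, 154], [212, 211, 199]]
148 [[168, 144, 115], [163, 141, 112], [81, 100, 126]]
149 [[201, 159, 109], [199, 158, 107], [178, 141, 97]]
150 [[205, 162, 110], [202, 161, 110], [190, 151, 102]]
151 [[205, 164, 110], [204, 160, 110], [199, 158, 107]]
152 [[206, 164, 111], [205, 162, 110], [198, 157, 106]]
153 [[206, 164, 110], [204, 161, 110], [201, 159, 109]]
154 [[203, 161, 111], [205, 161, 111], [203, 160, 109]]
[ 0.69192698 -0.02302208  0.09235897]
[46.8 45.3 43.8 45.3 45.4] [ -1.4  -1.4  -1.5  28.6 -31.4]
```

The line's middle is at 45.7 mm and the frame's far face at 45.5 mm, so it's aligned. I'll press along the normal in small steps.

>>> {"name": "servo_tool", "arguments": {
  "increments": "0 -0.06 0.19 0 0; 0 0 0 0 0; 0 0 0 0 0"
}}

```text
time_s: 23.8
eef_pos: [0.6862, -0.0255, 0.1136]
eef_rot: [-0.0, 0.804, -0.595, 0.0]
wrist_force: [-0.6, -1.3, -0.7]
opening: 0.647
```

>>> {"name": "servo_tool", "arguments": {
  "increments": "0 -0.06 0.19 0 0; 0 0 0 0 0; 0 0 0 0 0"
}}

```text
time_s: 24.18
eef_pos: [0.6868, -0.0254, 0.1117]
eef_rot: [-0.0, 0.804, -0.595, 0.0]
wrist_force: [-1.1, -0.2, 1.3]
opening: 0.646
```

>>> {"name": "servo_tool", "arguments": {
  "increments": "0 -0.06 0.19 0 0; 0 0 0 0 0; 0 0 0 0 0"
}}

```text
time_s: 24.55
eef_pos: [0.6873, -0.0252, 0.1098]
eef_rot: [-0.0, 0.804, -0.595, 0.0]
wrist_force: [-1.5, -1.1, 3.4]
opening: 0.645
```

>>> {"name": "servo_tool", "arguments": {
  "increments": "0 -0.06 0.19 0 0; 0 0 0 0 0; 0 0 0 0 0"
}}

```text
time_s: 24.92
eef_pos: [0.6879, -0.0251, 0.1079]
eef_rot: [0.0, 0.804, -0.595, 0.0]
wrist_force: [-2.5, -0.2, 4.6]
opening: 0.644
```

>>> {"name": "servo_tool", "arguments": {
  "increments": "0 -0.02 0.05 0 0; 0 0 0 0 0; 0 0 0 0 0"
}}

```text
time_s: 25.3
eef_pos: [0.688, -0.025, 0.1074]
eef_rot: [0.0, 0.804, -0.595, 0.0]
wrist_force: [-3.1, -0.7, 4.8]
opening: 0.646
```

```bash
python3 - <<'E'
from meas import *
n=np.array([-.277,-.084,.957]);F=[];Z=[]
for i in range(10):
    o=ctrl.get_obs();F.append(o['wrist_force']);Z.append(o['eef_pos'])
    p,d=ctrl.camera("scene" if i<5 else "wrist")
    if i==4:
        c=p[140:270,230:370];cv2.imwrite("pics/s13.png",cv2.resize(c,None,fx=4,fy=4)[:,:,::-1])
F=np.array(F);print(F.mean(0),F.std(0),"dFn",(F.mean(0)-[.2,.2,-1.6])@n,"t",ctrl.get_obs()['time_s']);Z=np.mean(Z,0);print(Z)
cv2.imwrite("pics/w13.png",p[:,:,::-1]);o=ctrl.get_obs()
r=analyse(p,d,o)
E
```

```text
[-2.8797649  -1.03691109  4.96666082] [0.28731704 0.4733804  0.49071474] dFn 7.2412898107803185 t 25.8
[ 0.68802791 -0.02501807  0.10735136]
plate [ 0.7271 -0.0121  0.0959] [-0.2694 -0.0817  0.9595] tilt 16.35 yaw 16.87 11222 0.0006761800297484893
ground [ 0.6897 -0.025   0.1058] [-0.2817 -0.0866  0.9556] tilt 17.14 yaw 17.09 8583 0.0007519504329720946
angle between 0.79
wood ranges in plate coords mm: x [-38.6 -38.1  45.8  46. ] y [-28.6 -27.1  -1.2  24.5  26. ] z [ 2.1 30.7 34.9 73.2]
outline far x 56.2 y ends -31.4 30.1 677
```

View pics/w13.png

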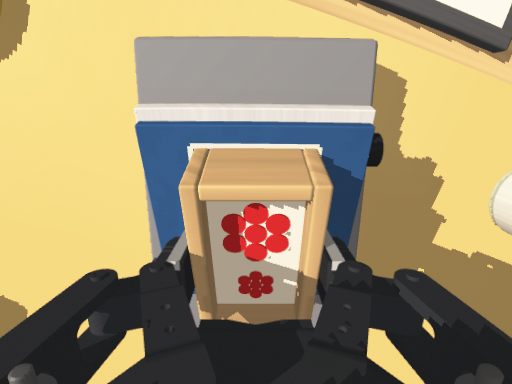

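View pics/s13.png

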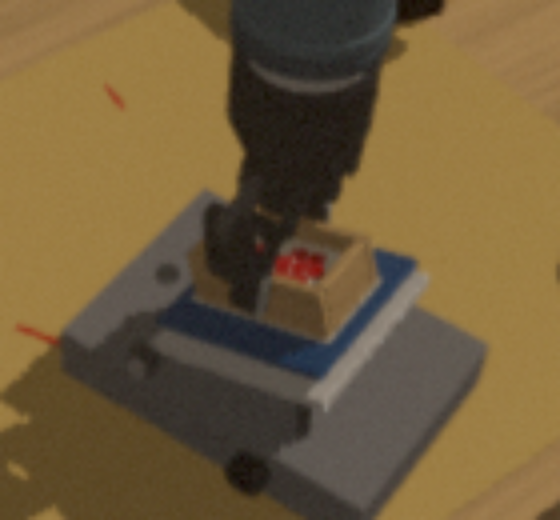

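```bash
python3 - <<'E'
from meas import *
T=[];F=[]
for i in range(6):
    o=ctrl.get_obs();T.append(o['torque']);F.append(o['wrist_force']);p,d=ctrl.camera("scene" if i<5 else "top")
    if i<5: ps,ds=p,d
T=np.mean(T,0);print("T",T,"F",np.mean(F,0), "about tool x (slope-level axis):",T@np.array([np.cos(np.radians(-73)),np.sin(np.radians(-73)),0]))
print(o['dq'].round(4))
# stand tilt before/after: scene blue plane, same pixels
C=Cam("scene");p0=np.load("pics/scene0_rgb.npy");d0=np.load("pics/scene0.npy")
M=mask(p0,(95,60,30),(130,255,255))&mask(ps,(95,60,30),(130,255,255))
b=px_of(M,(260,180,345,245))
for dd in (d0,ds):
    k=dd[b[:,1],b[:,0]]>0;P=C.pts(b[k],dd);P=P[(P[:,2]>.06)&(P[:,2]<.13)];c,v,n_,r=fit(P,.004);print(c.round(4),v.round(4),np.degrees(np.arccos(v[2])).round(2),n_)
    print("bed edge depth", [float(dd[y,x]) for x,y in ((325,225),(330,218),(335,211))])
cv2.imwrite("pics/top14.png",p[:,:,::-1])
# absolute diff of scene around far edge and objects
df=cv2.absdiff(p0,ps).max(2);
for nm,bx in dict(bedlow=(245,225,330,265),jar=(222,270,255,310),dark=(312,115,345,148),tape=(375,188,415,222),sciss=(98,282,160,340)).items(): print(nm,int((df[bx[1]:bx[3],bx[0]:bx[2]]>60).sum()))
E
```

```text
T [-0.23393939  0.1404006  -0.06350487] F [-2.70540972 -1.36134863  5.33592422] about tool x (slope-level axis): -0.2026630212442048
[-0.0008 -0.0014 -0.001  -0.0004 -0.0005  0.0006]
[ 0.7179 -0.0487  0.0979] [-0.2747 -0.0818  0.958 ] 16.66 283
bed edge depth [0.9042194485664368, 0.9176765084266663, 0.9293277859687805]
[ 0.7134 -0.0438  0.09  ] [-0.2815 -0.0792  0.9563] 17.0 282
bed edge depth [0.905980110168457, 0.9190618395805359, 0.9304721355438232]
bedlow 21
jar 2
dark 155
tape 0
sciss 73
```

View pics/top14.png

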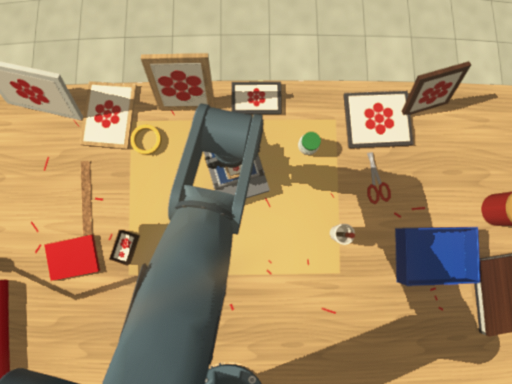

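The top view shows the marker in the cup at (344,234), and the dark frame, jar, tape and scissors where they were. One last check that the stand's bed didn't tilt:

```bash
python3 - <<'E'
from meas import *
p0=np.load("pics/scene0_rgb.npy");d0=np.load("pics/scene0.npy");o=ctrl.get_obs();ps,ds=ctrl.camera("scene")
z11=np.load("pics/scene11.npz")
def rail(p): return mask(p,(0,0,120),(180,45,255))
bx=(300,200,345,245)
M=rail(p0)&rail(ps)&rail(z11['p']);b=px_of(M,bx);print(len(b))
C=Cam("scene")
for d in(d0,z11['d'],ds):
    P=C.pts(b,d);k=(P[:,2]>.05)&(P[:,2]<.14);print(k.sum(),P[k].mean(0).round(4),"z median",np.median(P[k][:,2]).round(4))
g=mask(p0,(95,0,0),(130,60,120))
# fixed base noise comparison
bb=px_of(((cv2.absdiff(p0,ps).max(2)<15)*255).astype(np.uint8),(100,150,240,250))
print("depth bias static",np.median(ds[bb[:,1],bb[:,0]]-d0[bb[:,1],bb[:,0]]))
# rail image rows: top-edge column profile
for p in (p0,z11['p'],ps):
    m=px_of(rail(p),bx);print("rail centroid",len(m),m.mean(0).round(2))
print(o['time_s'],o['wrist_force'],o['eef_pos'],o['opening'])
E
```

```text
175
174 [ 0.7504 -0.0115  0.0869] z median 0.0869
174 [ 0.7503 -0.0114  0.0869] z median 0.087
175 [ 0.7503 -0.0115  0.0869] z median 0.087
depth bias static 6.997585e-05
rail centroid 246 [320.13 225.14]
rail centroid 279 [320.22 224.89]
rail centroid 197 [321.33 225.41]
26.1 [-3.23013933 -1.3089357   5.01542784] [ 0.68804216 -0.02502598  0.1073661 ] 0.6421760504245072
```

```bash
python3 -c "
from bench import ctrl
print(ctrl.hand_in())"
```

```text
the job is handed in; nothing more can be done
None
```

The job is handed in at 26.1 s: the marker stands in the cup, and the arm is still gripping the light frame and pressing it on the plate.

**How it went**
- **Marker:** I pulled it out of the hole and released it standing in the white cup.
- **Tilting the frame:** The tool can't tilt, so I gripped the frame across its width and pressed it against the plate until it turned in the pads. That drove the plate to its stop, with a wrist force of about 37 N. I then lifted it, shifted it 3 mm uphill and pressed it again along the plate's normal.

**Last checks**
- **Position:** The frame matches the white outline to about 0.5 mm.
- **Flush:** The wrist camera gives the frame at 17.1° and the plate at 16.35°, 0.8° apart. The other cameras put the plate at 16.7–17.0°, so flush holds to within about 1°. A rough reading of the wrist torque suggested the contact may be stronger at the upper edge; I did not settle that.
- **Plate travel:** The three estimates disagree somewhat: about 5.7 mm from force (7.2 N), 6.2 mm from the tool's travel and 6.9 mm from the camera. The target was 6 mm.
- **Stand:** The bed's far edge had not moved (0.1 mm), so the tilt is unchanged.
- **Other objects:** The dark frame, jar, tape and scissors look unmoved in the top view. A scene-view pixel comparison showed differences around the dark frame and scissors; I put these down to the arm and its shadow.

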